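Strip the tape bar on the packing table

ROBOT

A 6-joint arm with a two-finger parallel gripper is mounted at the origin on the work surface. World frame = base frame: x ahead of the robot, y to its left, z up, the work surface at z = 0. Lengths are in m, angles in rad, forces in N, time in s.
With the tool pointing down it reaches from about 0.25 to 0.85 m from the base axis. Payload 12.5 kg.
Tool frame: the origin (TCP) lies at the very end of the fingers, on their centre line; the grasp point (between the pads) lies 19 mm behind it; z points along the fingers, y is the line along which they close (so a half turn about z gives the same grasp; the last joint's range is limited). The gripper opens to 93 mm and grips with 3 to 60 N. Pads are 15 mm wide; open, the fingers measure 128 mm over their backs; the gripper's body (75 mm by 188 mm) begins 65 mm behind the grasp point.
Start: joints at [1.031, 0.351, 1.652, -0, 1.139, -0.085], TCP at [0.242, 0.494, 0.179] pointing down, gripper open.
Joint ranges: [-2.75, 2.75], [-0.79, 2.1], [0.01, 2.65], [-1.57, 4.71], [0.07, 3.14], [-2.87, 2.87]. Speed limits (rad/s): [2.22, 2.22, 2.79, 3.14, 3.14, 3.14].

INTERFACE

Orientations are given as a unit quaternion [x, y, z, w].
In Python, from cell import telemetry, optics, job gives the robot as it stands.
- The arm moves only by the tool play_rows, never from a script. Its argument "series" is a list of rows, each an object with "linear": the shift along the tool's x, y, z in m, a list of three; "yaw": the turn about the tool's z in degrees. In form: [{"linear": [dx, dy, dz], "yaw": yaw}, ...]. A call has 1 to 10 rows; each row shifts and turns the commanded pose from where the row before left it, along the tool's axes as they then stand; what a row does not reach is not made up. A row lasts 1/8 s, in which the tool goes at most 62.5 mm and 10.7 degrees, less where a joint would pass 70% of its speed; a pose out of reach is approached as far as the arm can. A call is refused whole if a number of a shift passes 0.0625 or a number of a turn 10.7, either way. A call with a gripper value outside its range is refused whole. "claw" is the closure in counts, from 0 (fully open) to 255 (shut), set as the call begins (left out, the last holds). The fingers move at their own pace and stop on an object; "newtons" is the grip in N (left out, the last holds). Time passes only in rows, so rows that do not move let the fingers close. It gives the time, the measured TCP pose, the force, the opening and the grip force at its end, in the units of the state.
- telemetry.observe(): the state, without advancing time (a new reading comes with each control period).
- optics.capture(name): name is "scene" or "side" or "wrist"; returns a dict with "color" (400x640x3 uint8, blue, green, red), "depth" (400x640 float32, m along the optical axis (not along the pixel's ray), 0 where there is no reading), "K" (3x3 intrinsics, pixels), "pose" (4x4, takes a point from camera to world coordinates); the wrist camera has in their place "mount" (4x4, takes a point from camera to tool coordinates, whose origin is the TCP and whose axes are the flange's). Camera axes: x right, y down, z forward; pixel columns grow to the right and rows downward; lengths in m; the calibration is good to about 2 mm. A picture is of the moment at which its call begins: read the wrist's pose just before it.
- job.close_job(): hands the job in; it is judged then, once.
The state is a dict: "clock": time; "qpos": joint angles; "qvel": joint speeds; "joint_torque": joint torques, N m; "tcp_pos": TCP position; "tcp_rot": TCP orientation; "wrist_force": force on the tool from outside, world axes, zero at the start; "wrist_torque": the same for the moment, N m; "opening": finger opening in m; "gripper_force": force on a finger pad.
Only numpy, scipy, OpenCV 4.12 (cv2) and the standard library are available. Lean on these libraries where they do the work, as an engineer would, in place of code of your own. Each camera call takes 0.05 s, during which the arm holds its last target. There are 200 camera calls.

TASK

Clear the tape bar at the packing table. First slide the stop collar off the end of the bar and put it in the small empty green crate; then slide the tape roll off the bar and put it in the same crate. Take the collar and roll that are on the bar, not the loose spare ones on the table, and leave both lying inside the crate.

Things in the scene. Friction and masses are not known exactly. Their poses are not given: they have to be found in the camera images.
- stand: fixed dark steel stand at the robot's left: plate 150 x 100 x 12 mm, post 30 mm wide, 140 mm high, and a level bright steel bar, 16 mm thick, pointing to the robot's right (give or take 30 degrees). Origin on the table under the post; z up, x along the bar to its free end. Bar axis at y = 0, z = 130 mm; flange (48 mm across) ends at x = 18 mm, plain free end (no lip) at x = 180 mm
- collar: the stop collar: loose plain aluminium ring hanging on the bar nearest its free end: 50 mm outside diameter, 34 mm bore, 26 mm long along the bar, 50 to 100 g. Origin at the ring's centre, about 9 mm below the bar's axis; x is the ring's axis, along the bar. It slides freely off the free end
- roll: stiff roll of brown packing tape on a cardboard core, hanging on the bar between collar and post: 64 mm outside diameter, 38 mm bore, 40 mm wide along the bar, 90 to 180 g. Origin at its centre, about 11 mm below the bar's axis; x is its axis, along the bar. It slides freely and starts at least 10 mm from the collar
- crate: small open green plastic crate fixed to the table at the robot's right, empty: 300 mm (its x) by 200 mm (its y) outside, 90 mm high, walls and floor 5 mm thick. Origin at the centre of its underside, z up

How it is judged:
By the outcome, as a careful person would: the job done as asked, in the order asked, and still so for the second after the job is handed in, with the robot touching nothing.
It also fails if it takes over 59 s, if anything falls off the work surface, if the arm or the gripper's body presses on something with over 40 N, if the wrist force passes 120 N, or if a joint passes its speed limit or range.

## Working session

There is one attempt and no reset: what is moved stays moved. The work goes in short steps, Python scripts to look and compute and a tool call to move; the robot and the scene stay as the last step left them, time stands still between calls to the robot, and variables do not carry over. Pictures are saved under pics/ and viewed, at most 10 in all, crops included, and the job is handed in when it is done.

Besides the shell and the picture viewer there is one more tool, called after "Emit:" as name([rows], argument=value, ...), one row to a line, values as JSON. play_rows: Moves the arm, as the interface text tells. Its arguments: {"type":"object","properties":{"series":{"type":"array","items":{"type":"object","properties":{"linear":{"type":"array","items":{"type":"number"}},"yaw":{"type":"number"}}}},"claw":{"type":"number"},"newtons":{"type":"number"}},"required":["series"]}

```bash
mkdir -p pics
cat > h.py <<'E'
import numpy as np, cv2
from cell import telemetry, optics, job
def snap(n,f):
    d=optics.capture(n); cv2.imwrite(f'pics/{f}.png',d['color']); np.savez(f'{f}.npz',**{k:v for k,v in d.items()}); return d
def pts(d,T):
    h,w=d['depth'].shape; u,v=np.meshgrid(np.arange(w),np.arange(h)); z=d['depth']; K=d['K']
    P=np.stack([(u-K[0,2])/K[0,0]*z,(v-K[1,2])/K[1,1]*z,z],-1)
    return P@T[:3,:3].T+T[:3,3]
E
python3 - <<'E'
from h import *
s=telemetry.observe();print(s)
for n in['scene','side']:
    d=snap(n,n+'0');print(n,d['K'].round(1).tolist(),d['pose'].round(3).tolist())
a=[cv2.imread(f'pics/{n}0.png') for n in['scene','side']]
E
```

```text
{'clock': 0.0, 'qpos': array([ 1.03141814e+00,  3.51250432e-01,  1.65240860e+00, -1.79518117e-05,
        1.13911445e+00, -8.45763770e-02]), 'qvel': array([-5.98924909e-04, -6.25184769e-05,  8.89457485e-04,  8.78140477e-04,
       -1.51441718e-03, -2.19902648e-03]), 'joint_torque': array([-1.04500992e-05, -4.97314882e+01, -2.85260636e+01,  6.99505303e-02,
        2.56706384e-02, -7.03021487e-05]), 'tcp_pos': array([0.24137568, 0.49377086, 0.17849957]), 'tcp_rot': array([ 2.25442400e-01,  9.74256319e-01, -5.64416593e-04, -1.73465816e-04]), 'wrist_force': array([ 0.13846646, -0.31865939, -0.64645005]), 'wrist_torque': array([-0.02061443, -0.01736395,  0.01875987]), 'gripper_force': 0.0, 'opening': 0.09287532721890987}
scene [[504.5, 0.0, 325.9], [0.0, 504.5, 201.6], [0.0, 0.0, 1.0]] [[-0.166, 0.804, -0.571, 1.253], [0.986, 0.129, -0.105, 0.096], [-0.011, -0.581, -0.814, 0.996], [0.0, 0.0, 0.0, 1.0]]
side [[501.8, 0.0, 319.8], [0.0, 501.8, 199.3], [0.0, 0.0, 1.0]] [[0.986, -0.107, 0.132, 0.458], [-0.169, -0.534, 0.828, -0.926], [-0.018, -0.838, -0.545, 0.713], [0.0, 0.0, 0.0, 1.0]]
```

View pics/scene0.png

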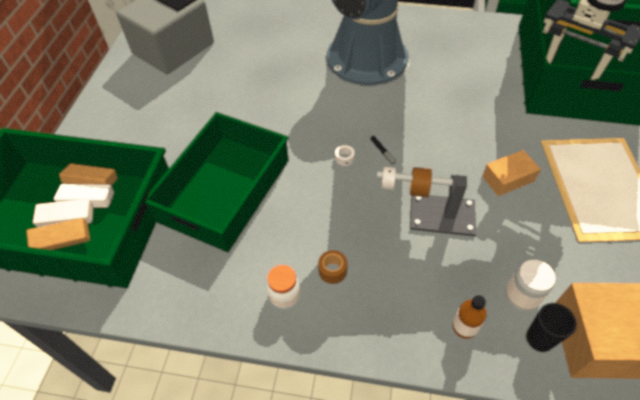

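View pics/side0.png

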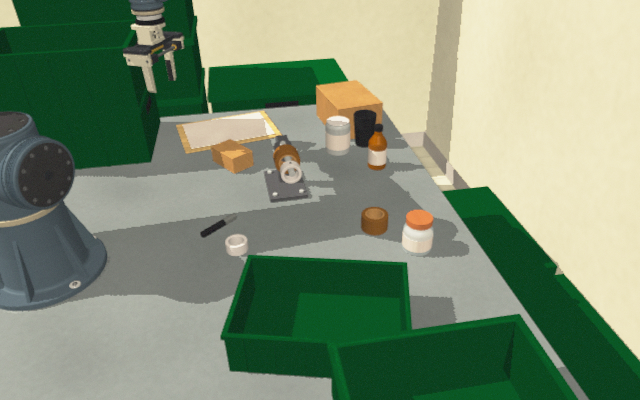

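The scene view shows the bar with the collar at (388,178), the roll at (422,182), the post at (457,200) and the empty crate around (220,180). The loose spares are at (344,155) and (333,266). In the side view the collar end is at (290,172), the roll at (287,155) and the crate at (320,310).

Run:
```python
from h import *
out={}
for n,box in [('scene',(370,155,470,215)),('side',(265,130,310,195))]:
    d=dict(np.load(n+'0.npz')); P=pts(d,d['pose']); 
    x0,y0,x1,y1=box; hsv=cv2.cvtColor(d['color'],cv2.COLOR_BGR2HSV)
    sub=np.zeros(P.shape[:2],bool); sub[y0:y1,x0:x1]=1; sub&=(d['depth']>0)
    brown=sub&(hsv[...,0]<20)&(hsv[...,1]>120)&(P[...,2]>.05)
    white=sub&(hsv[...,1]<60)&(hsv[...,2]>150)&(P[...,2]>.07)
    dark=sub&(hsv[...,2]<90)&(P[...,2]>.06)
    for nm,m in [('brown',brown),('white',white),('dark',dark)]:
        q=P[m]; v,u=np.nonzero(m); print(n,nm,len(q),'uv',u.min(),u.max(),v.min(),v.max(),np.percentile(q,[2,50,98],axis=0).round(3).tolist())
    g=(hsv[...,0]>45)&(hsv[...,0]<80)&(hsv[...,1]>120)&(d['depth']>0)
    cm=np.zeros_like(g); 
    if n=='scene': cm[110:250,148:292]=1
    else: cm[250:378,222:414]=1
    rim=P[g&cm&(P[...,2]>.082)&(P[...,2]<.1)]; rim=rim[(rim[:,1]<0.1)]
    fl=P[g&cm&(P[...,2]<.02)]
    print('rim',len(rim),cv2.minAreaRect(rim[:,:2].astype(np.float32)),np.median(rim[:,2]),'floor',np.median(fl,axis=0),cv2.minAreaRect(fl[:,:2].astype(np.float32)))
a=cv2.resize(cv2.imread('pics/scene0.png')[150:240,360:490],None,fx=5,fy=5,interpolation=cv2.INTER_CUBIC);cv2.imwrite('pics/c1.png',a)
d=snap('wrist','w0');print(d['mount'].round(3).tolist(),d['K'].round(1).tolist())
```

```text
scene brown 488 uv 411 430 168 196 [[0.538, 0.159, 0.112], [0.571, 0.178, 0.143], [0.584, 0.196, 0.152]]
scene white 562 uv 377 451 167 196 [[0.541, 0.086, 0.116], [0.558, 0.119, 0.136], [0.579, 0.239, 0.146]]
scene dark 396 uv 448 465 176 207 [[0.542, 0.244, 0.063], [0.563, 0.258, 0.118], [0.572, 0.272, 0.142]]
rim 1819 ((0.5517642498016357, -0.31507641077041626), (0.27389851212501526, 0.30822762846946716), 74.59468841552734) 0.08902867441722073 floor [ 0.54533064 -0.30233067  0.00528951] ((0.5801747441291809, -0.28909772634506226), (0.20339900255203247, 0.34201812744140625), 74.54241180419922)
side brown 353 uv 273 299 145 173 [[0.521, 0.153, 0.103], [0.544, 0.16, 0.141], [0.578, 0.192, 0.152]]
side white 389 uv 275 301 141 183 [[0.53, 0.078, 0.101], [0.552, 0.096, 0.134], [0.574, 0.228, 0.147]]
side dark 74 uv 274 290 135 160 [[0.529, 0.237, 0.102], [0.548, 0.245, 0.139], [0.566, 0.27, 0.143]]
rim 3135 ((0.5539604425430298, -0.30206596851348877), (0.24157394468784332, 0.3084368109703064), 74.50531768798828) 0.08977112666174025 floor [ 0.55112899 -0.25009723  0.00569528] ((0.5654653310775757, -0.29249322414398193), (0.20418334007263184, 0.3158898651599884), 74.86376953125)
[[0.002, -0.969, -0.247, 0.069], [1.0, 0.002, -0.0, 0.002], [0.001, -0.247, 0.969, -0.206], [0.0, 0.0, 0.0, 1.0]] [[356.0, 0.0, 325.6], [0.0, 356.0, 201.7], [0.0, 0.0, 1.0]]
```

View pics/w0.png

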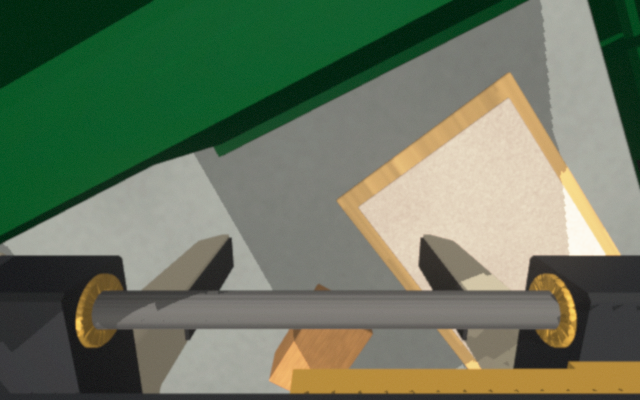

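The wrist view shows the gripper over the table beside the big green box, with the block at (320,340) and the bar out of view. I'll rise and move over the bar for a top view.

Emit:
play_rows([
  {"linear": [0, 0, -0.06]},
  {"linear": [0, 0, -0.06]},
  {"linear": [-0.055, -0.025, 0]},
  {"linear": [-0.055, -0.025, 0]},
  {"linear": [-0.055, -0.025, 0]},
  {"linear": [-0.055, -0.025, 0]},
  {"linear": [-0.055, -0.025, 0]},
  {"linear": [-0.055, -0.025, 0]},
  {"linear": [-0.055, -0.025, 0]},
  {"linear": [-0.055, -0.025, 0]},
], claw=0, newtons=20)

```text
$.series[0]: bad value
```

Emit:
play_rows([
  {"linear": [0, 0, 0], "yaw": 10.7},
  {"linear": [0, 0, 0], "yaw": 10.7},
  {"linear": [0, 0, 0], "yaw": 10.7},
  {"linear": [0, 0, 0], "yaw": 10.7},
  {"linear": [0, 0, 0], "yaw": 10.7},
  {"linear": [0, 0, 0], "yaw": 10.5},
  {"linear": [0, 0, 0]},
  {"linear": [0, 0, 0]},
])

```text
$.series[6]: bad value
```

```bash
cat >> h.py <<'E'
from scipy.spatial.transform import Rotation as R
def tool():
    s=telemetry.observe(); T=np.eye(4); T[:3,:3]=R.from_quat(s['tcp_rot']).as_matrix(); T[:3,3]=s['tcp_pos']; return s,T
E
python3 - <<'E'
from h import *
s,T=tool(); d=snap('wrist','w1'); W=T@d['mount']; np.savez('w1T.npz',T=T,W=W)
print(s['clock'],T.round(4).tolist(),s['qpos'].round(2))
E
```

```text
0.15 [[-0.8984, 0.4393, -0.0004, 0.2414], [0.4393, 0.8984, -0.0007, 0.4939], [0.0001, -0.0008, -1.0, 0.1787], [0.0, 0.0, 0.0, 1.0]] [ 1.03  0.35  1.65  0.    1.14 -0.08]
```

View pics/w1.png

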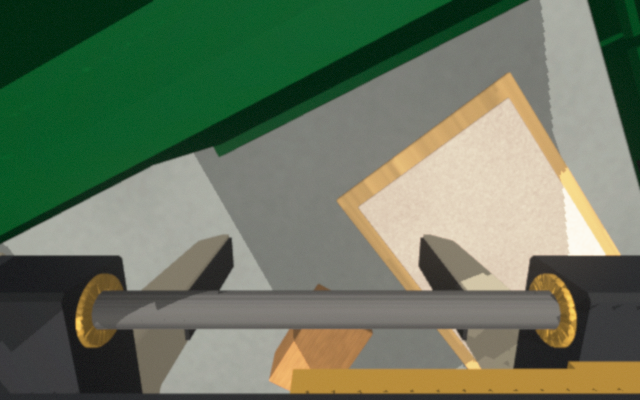

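Both moves were refused because every row needs a yaw, so the wrist view is the same as before. I'll resend them.

Emit:
play_rows([
  {"linear": [0, 0, -0.06], "yaw": 0},
  {"linear": [0, 0, -0.06], "yaw": 0},
  {"linear": [-0.055, -0.025, 0], "yaw": 0},
  {"linear": [-0.055, -0.025, 0], "yaw": 0},
  {"linear": [-0.055, -0.025, 0], "yaw": 0},
  {"linear": [-0.055, -0.025, 0], "yaw": 0},
  {"linear": [-0.055, -0.025, 0], "yaw": 0},
  {"linear": [-0.055, -0.025, 0], "yaw": 0},
  {"linear": [-0.055, -0.025, 0], "yaw": 0},
  {"linear": [-0.055, -0.025, 0], "yaw": 0},
], claw=0, newtons=20)

```text
clock: 1.45
tcp_pos: [0.5499, 0.1194, 0.299]
tcp_rot: [0.226, 0.974, 0.0, -0.0]
wrist_force: [0.3, 0.5, -0.5]
opening: 0.0927
gripper_force: 0.0
```

Emit:
play_rows([
  {"linear": [0, 0, 0], "yaw": 10.7},
  {"linear": [0, 0, 0], "yaw": 10.7},
  {"linear": [0, 0, 0], "yaw": 10.7},
  {"linear": [0, 0, 0], "yaw": 10.7},
  {"linear": [0, 0, 0], "yaw": 10.7},
  {"linear": [0, 0, 0], "yaw": 10.5},
  {"linear": [0, 0, 0], "yaw": 0},
  {"linear": [0, 0, 0], "yaw": 0},
])

```text
clock: 2.45
tcp_pos: [0.5489, 0.1211, 0.2989]
tcp_rot: [0.706, 0.708, -0.0, -0.0]
wrist_force: [-0.2, -0.4, 0.4]
opening: 0.0931
gripper_force: 0.0
```

Run:
```python
from h import *
s,T=tool(); d=snap('wrist','w2'); W=T@d['mount']; np.savez('w2T.npz',T=T,W=W)
print(s['clock'],T.round(4).tolist(),s['qpos'].round(2))
```

```text
2.45 [[-0.0031, 1.0, -0.0002, 0.5489], [1.0, 0.0031, -0.0, 0.1211], [-0.0, -0.0002, -1.0, 0.2989], [0.0, 0.0, 0.0, 1.0]] [ 0.13  0.28  1.45 -0.    1.41  0.13]
```

View pics/w2.png

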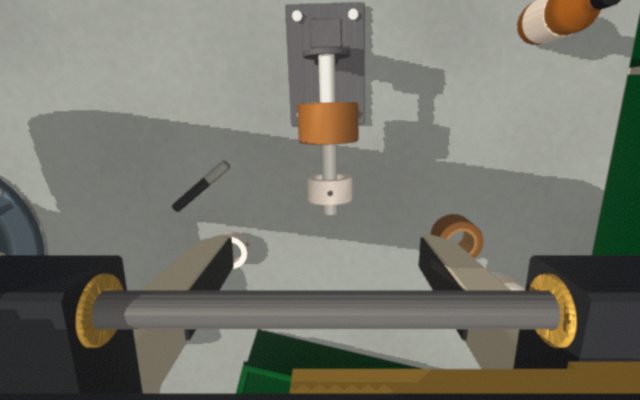

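The top view shows the bar running down the image, with its free end at (330,212). The collar is at (330,190), the roll at (328,122) and the post at (326,40).

Run:
```python
from h import *
d=dict(np.load('w2.npz')); W=np.load('w2T.npz')['W']; P=pts(d,W); hsv=cv2.cvtColor(d['color'],cv2.COLOR_BGR2HSV)
z=P[...,2]; b=np.zeros(z.shape,bool); b[20:220,285:375]=1; b&=(z>.1)&(z<.16)&(d['depth']>0)
for v in range(44,220,6):
    u=np.nonzero(b[v])[0]
    if len(u): q=P[v][u]; print(v,u.min(),u.max(),'x',q[0,0].round(4),q[-1,0].round(4),'y',np.median(q[:,1]).round(4),'zmax',q[:,2].max().round(4))
K=d['K']
def ray(K,T,uv):
    r=T[:3,:3]@np.array([(uv[0]-K[0,2])/K[0,0],(uv[1]-K[1,2])/K[1,1],1]); return T[:3,3],r/np.linalg.norm(r)
def tri(rs):
    A=sum(np.eye(3)-np.outer(r,r) for _,r in rs); c=sum((np.eye(3)-np.outer(r,r))@o for o,r in rs); return np.linalg.solve(A,c)
# brown blob / collar centroid in wrist and scene
sc=dict(np.load('scene0.npz')); h2=cv2.cvtColor(sc['color'],cv2.COLOR_BGR2HSV)
def cen(m):
    n,l,st,c=cv2.connectedComponentsWithStats(m.astype(np.uint8)); i=1+np.argmax(st[1:,4]); return c[i],st[i]
m1=np.zeros(z.shape,bool); m1[95:150,290:370]=1; m1&=(hsv[...,1]>120)&(hsv[...,0]<20)
m2=np.zeros(z.shape,bool); m2[155:205,405:440]=1; m2&=(h2[...,1]>120)&(h2[...,0]<20)
c1,s1=cen(m1);c2,s2=cen(m2);print('roll',c1,s1,c2,s2,tri([ray(K,W,c1),ray(sc['K'],sc['pose'],c2)]))
m1=np.zeros(z.shape,bool); m1[175:206,300:360]=1; m1&=(z>.08)
P2=pts(sc,sc['pose']);m2=np.zeros(z.shape,bool); m2[160:195,382:397]=1; m2&=(P2[...,2]>.08)
c1,s1=cen(m1);c2,s2=cen(m2);print('collar',c1,s1,c2,s2,tri([ray(K,W,c1),ray(sc['K'],sc['pose'],c2)]))
# crate floor/rim from side+scene
for n,cm in [('scene',(110,250,148,292)),('side',(250,378,222,414))]:
    q=dict(np.load(n+'0.npz')); Q=pts(q,q['pose'])[cm[0]:cm[1],cm[2]:cm[3]].reshape(-1,3)
    rim=Q[(Q[:,2]>.084)&(Q[:,2]<.096)]
    for a in [np.deg2rad(-15.4)]:
        ex=np.array([np.cos(a),np.sin(a)]);ey=np.array([-ex[1],ex[0]])
        for e in(ex,ey): hh,ed=np.histogram(rim[:,:2]@e,bins=np.arange(-.6,.9,.01)); k=hh>25; print(n,[(round(x,2),int(c)) for x,c in zip(ed[:-1][k],hh[k])])
```

```text
44 310 341 x 0.5336 0.5632 y 0.2524 zmax 0.1413
50 304 349 x 0.5273 0.5718 y 0.2471 zmax 0.1429
56 303 349 x 0.5259 0.5725 y 0.244 zmax 0.1391
62 318 334 x 0.5411 0.5569 y 0.2368 zmax 0.1386
68 319 334 x 0.5421 0.5569 y 0.2312 zmax 0.1386
74 319 334 x 0.5421 0.5569 y 0.2257 zmax 0.1384
80 319 334 x 0.5421 0.557 y 0.2202 zmax 0.1387
86 319 334 x 0.5421 0.557 y 0.2145 zmax 0.1396
92 319 334 x 0.5421 0.5571 y 0.2089 zmax 0.1388
98 320 334 x 0.5431 0.5571 y 0.2032 zmax 0.1393
104 298 357 x 0.5207 0.5808 y 0.1973 zmax 0.1516
110 297 357 x 0.519 0.5809 y 0.1916 zmax 0.1516
116 299 357 x 0.5217 0.581 y 0.186 zmax 0.1523
122 298 357 x 0.5203 0.5813 y 0.1803 zmax 0.1518
128 298 357 x 0.5199 0.5814 y 0.1745 zmax 0.1527
134 298 357 x 0.5195 0.5815 y 0.1687 zmax 0.1514
140 299 357 x 0.5212 0.5816 y 0.1628 zmax 0.1518
146 321 335 x 0.5442 0.5587 y 0.1559 zmax 0.1386
152 321 336 x 0.5442 0.5599 y 0.1497 zmax 0.1392
158 321 336 x 0.5442 0.5599 y 0.1436 zmax 0.1384
164 322 336 x 0.5453 0.56 y 0.1374 zmax 0.1381
170 322 336 x 0.5453 0.56 y 0.131 zmax 0.1385
176 308 351 x 0.5296 0.5767 y 0.1221 zmax 0
[... 2655 characters left out ...]
t64(0.74), 63), (np.float64(0.75), 148), (np.float64(0.76), 313)]
side [(np.float64(-0.27), 53), (np.float64(-0.26), 121), (np.float64(-0.25), 126), (np.float64(-0.24), 500), (np.float64(-0.23), 347), (np.float64(-0.22), 31), (np.float64(-0.21), 32), (np.float64(-0.2), 38), (np.float64(-0.19), 61), (np.float64(-0.18), 51), (np.float64(-0.17), 53), (np.float64(-0.16), 56), (np.float64(-0.15), 45), (np.float64(-0.14), 47), (np.float64(-0.13), 53), (np.float64(-0.12), 43), (np.float64(-0.11), 44), (np.float64(-0.1), 49), (np.float64(-0.09), 41), (np.float64(-0.08), 42), (np.float64(-0.07), 35), (np.float64(-0.06), 44), (np.float64(-0.05), 34), (np.float64(-0.04), 601), (np.float64(-0.03), 286)]
```

Emit:
play_rows([
  {"linear": [0, 0, 0], "yaw": -1.6},
  {"linear": [-0.012, 0.004, 0.04], "yaw": 0},
  {"linear": [0, 0, 0.05], "yaw": 0},
  {"linear": [0, 0, 0.05], "yaw": 0},
  {"linear": [0, 0, 0.035], "yaw": 0},
  {"linear": [0, 0, 0.021], "yaw": 0},
  {"linear": [0, 0, 0], "yaw": 0},
  {"linear": [0, 0, 0], "yaw": 0},
])

```text
clock: 3.5
tcp_pos: [0.5539, 0.1093, 0.1041]
tcp_rot: [0.697, 0.717, 0.001, 0.0]
wrist_force: [0.1, -0.3, -0.1]
opening: 0.0926
gripper_force: 0.0
```

Emit:
play_rows([
  {"linear": [0, 0, 0], "yaw": 0},
  {"linear": [0, 0, 0], "yaw": 0},
  {"linear": [0, 0, 0], "yaw": 0},
  {"linear": [0, 0, 0], "yaw": 0},
  {"linear": [0, 0, 0], "yaw": 0},
  {"linear": [0, 0, 0], "yaw": 0},
], claw=255, newtons=20)

```text
clock: 4.25
tcp_pos: [0.5533, 0.1093, 0.103]
tcp_rot: [0.698, 0.717, -0.0, -0.0]
wrist_force: [-0.4, -0.7, 0.7]
opening: 0.0377
gripper_force: 0.0
```

Run:
```python
from h import *
print(telemetry.observe()['opening'])
a=snap('scene','s1')['color'][140:240,350:490]; s,T=tool(); b=snap('wrist','w3')['color'][150:400,180:480]; c=snap('side','e1')['color'][110:210,240:340]
ims=[cv2.resize(x,(int(x.shape[1]*300/x.shape[0]*.65),300),interpolation=cv2.INTER_CUBIC) if 0 else cv2.resize(x,None,fx=250/x.shape[0],fy=250/x.shape[0]) for x in(a,c)]
cv2.imwrite('pics/m1.png',np.vstack([np.hstack(ims),cv2.copyMakeBorder(cv2.resize(b,(360,300)),0,0,0,sum(i.shape[1] for i in ims)-360,cv2.BORDER_CONSTANT)]))
```

```text
0.03766831442837714
```

View pics/m1.png

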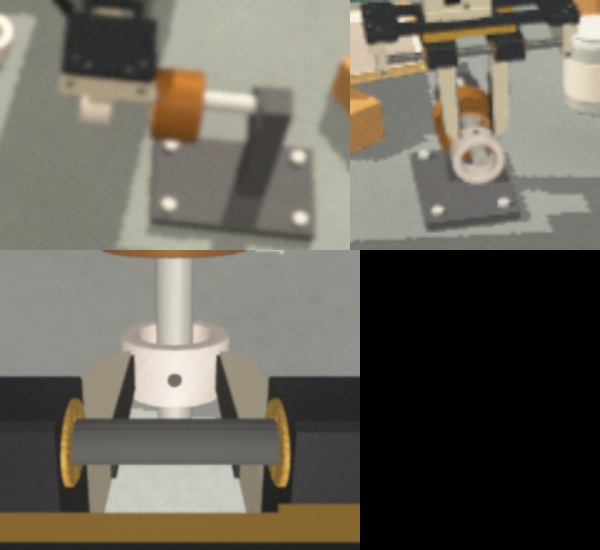

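The picture shows the collar between the fingers, but the 38 mm opening doesn't match its 50 mm diameter. I'll let the fingers settle and measure where the collar is.

Emit:
play_rows([
  {"linear": [0, 0, 0], "yaw": 0},
  {"linear": [0, 0, 0], "yaw": 0},
])

```text
clock: 4.65
tcp_pos: [0.5535, 0.1093, 0.1043]
tcp_rot: [0.698, 0.717, 0.0, 0.0]
wrist_force: [-5.9, 0.3, 16.3]
opening: 0.0174
gripper_force: 18.0
```

Run:
```python
from h import *
s,T=tool(); print(s['clock'],s['opening'],s['gripper_force'],s['wrist_force'])
d=snap('wrist','w4'); P=pts(d,T@d['mount']); z=P[...,2]
for v in range(195,262,6):
    print(v,[(u,P[v,u].round(3).tolist()) for u in (275,290,326,345,360,375)])
d=snap('side','e2'); P=pts(d,d['pose']); m=np.zeros(P.shape[:2],bool); m[155:190,270:308]=1; m&=(P[...,2]>.08)&(P[...,2]<.16)
q=P[m]; print(np.percentile(q,[1,10,50,90,99],axis=0).round(3).tolist())
for v in range(156,190,4): print(v,[P[v,u].round(3).tolist() for u in range(278,306,6)])
```

```text
4.65 0.017351423075994077 17.958029973087832 [-5.8519977   0.30714743 16.2782211 ]
195 [(275, [0.508, 0.105, -0.001]), (290, [0.522, 0.105, 0.0]), (326, [0.553, 0.139, 0.139]), (345, [0.571, 0.107, 0.001]), (360, [0.585, 0.107, -0.0]), (375, [0.598, 0.107, -0.001])]
201 [(275, [0.509, 0.099, -0.0]), (290, [0.522, 0.1, -0.0]), (326, [0.553, 0.136, 0.138]), (345, [0.571, 0.101, 0.001]), (360, [0.585, 0.102, 0.002]), (375, [0.598, 0.102, 0.0])]
207 [(275, [0.509, 0.094, -0.0]), (290, [0.522, 0.094, -0.0]), (326, [0.553, 0.132, 0.138]), (345, [0.572, 0.096, 0.001]), (360, [0.552, 0.179, 0.31]), (375, [0.599, 0.096, 0.0])]
213 [(275, [0.509, 0.088, 0.001]), (290, [0.533, 0.121, 0.112]), (326, [0.553, 0.129, 0.139]), (345, [0.565, 0.121, 0.109]), (360, [0.573, 0.122, 0.111]), (375, [0.599, 0.091, -0.0])]
219 [(275, [0.508, 0.082, -0.0]), (290, [0.534, 0.121, 0.125]), (326, [0.553, 0.126, 0.138]), (345, [0.565, 0.118, 0.109]), (360, [0.572, 0.122, 0.125]), (375, [0.6, 0.085, -0.001])]
225 [(275, [0.508, 0.076, -0.001]), (290, [0.535, 0.121, 0.135]), (326, [0.554, 0.123, 0.138]), (345, [0.56
[... 1651 characters left out ...]
.154, 0.108], [0.537, 0.093, 0.141], [0.551, 0.092, 0.14], [0.565, 0.092, 0.138], [0.608, 0.334, -0.001]]
172 [[0.533, 0.25, 0.042], [0.536, 0.09, 0.132], [0.549, 0.078, 0.137], [0.567, 0.117, 0.113], [0.605, 0.312, -0.001]]
176 [[0.532, 0.254, 0.027], [0.536, 0.1, 0.115], [0.549, 0.08, 0.125], [0.565, 0.099, 0.112], [0.601, 0.284, 0.002]]
180 [[0.531, 0.252, 0.016], [0.535, 0.093, 0.109], [0.55, 0.096, 0.105], [0.564, 0.093, 0.105], [0.596, 0.243, 0.013]]
184 [[0.529, 0.231, 0.016], [0.545, 0.234, 0.012], [0.561, 0.229, 0.013], [0.577, 0.229, 0.011], [0.593, 0.226, 0.011]]
188 [[0.527, 0.213, 0.015], [0.458, -0.926, 0.713], [0.558, 0.206, 0.015], [0.574, 0.202, 0.015], [0.59, 0.205, 0.012]]
```

Run:
```python
from h import *
b=cv2.imread('pics/w4.png')[150:400,180:480]; c=cv2.imread('pics/e2.png')[130:200,250:330]
cv2.imwrite('pics/m2.png',np.hstack([cv2.resize(b,(396,330)),cv2.resize(c,(377,330),interpolation=cv2.INTER_CUBIC)]))
```

```text
(no output)
```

View pics/m2.png

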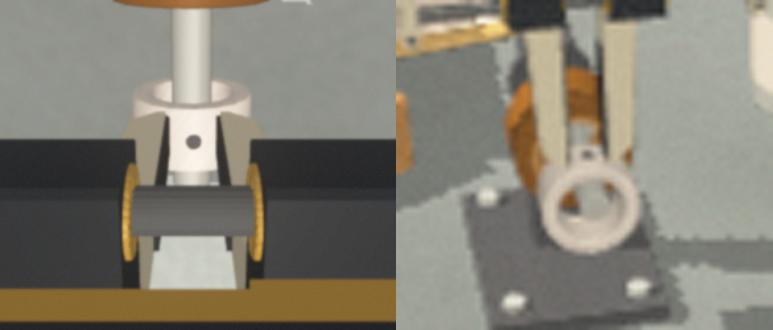

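Run:
```python
from h import *
for f in ['w0','w2']:
    d=dict(np.load(f+'.npz')); P=pts(d,d['mount'])
    m=np.zeros(P.shape[:2],bool); m[225:300,140:500]=1; m&=(d['depth']>0)&(P[...,2]<.02)
    for side in(-1,1):
        q=P[m&(np.sign(P[...,1])==side)&(abs(P[...,1])<.075)]; print(f,np.percentile(q,[1,50,99],axis=0).round(4).tolist(), q[:,2].max())
# side/scene fingers in e2: lowest finger points
d=dict(np.load('scene0.npz')); P=pts(d,d['pose']); m=(P[...,2]>.1)&(P[...,2]<.3)&(np.hypot(P[...,0]-.241,P[...,1]-.494)<.1)
q=P[m]; print(len(q),q[:,2].min(),q[np.argsort(q[:,2])[:8]].round(3).tolist())
d=dict(np.load('side0.npz')); P=pts(d,d['pose']); m=(P[...,2]>.1)&(P[...,2]<.3)&(np.hypot(P[...,0]-.241,P[...,1]-.494)<.1)
q=P[m]; print(len(q),q[np.argsort(q[:,2])[:8]].round(3).tolist())
```

```text
w0 [[-0.0057, -0.06, -0.1404], [0.0098, -0.045, -0.086], [0.032, -0.001, -0.0415]] -0.03890178758158161
w0 [[-0.0056, 0.0009, -0.1403], [0.01, 0.0481, -0.0858], [0.0321, 0.0628, -0.0415]] -0.038052356119351705
w2 [[-0.0045, -0.0615, -0.1403], [0.0109, -0.0464, -0.0865], [0.0331, -0.0011, -0.0414]] -0.038970956198305456
w2 [[-0.0046, 0.0009, -0.1403], [0.0111, 0.0468, -0.0855], [0.0331, 0.0614, -0.0413]] -0.03933256250118791
2840 0.10011404920350064 [[0.171, 0.51, 0.1], [0.171, 0.56, 0.1], [0.17, 0.563, 0.1], [0.173, 0.523, 0.1], [0.171, 0.463, 0.1], [0.17, 0.515, 0.1], [0.168, 0.508, 0.1], [0.171, 0.538, 0.101]]
1474 [[0.162, 0.457, 0.1], [0.168, 0.502, 0.101], [0.165, 0.461, 0.101], [0.154, 0.456, 0.101], [0.159, 0.461, 0.101], [0.169, 0.523, 0.102], [0.162, 0.46, 0.102], [0.168, 0.479, 0.102]]
```

The wrist depth puts the real fingertips about 39 mm short of the reported TCP. That fits the tips having closed on the collar's upper shoulder. I'll reopen, then check this from the side and scene views.

Emit:
play_rows([
  {"linear": [0, 0, 0], "yaw": 0},
  {"linear": [0, 0, 0], "yaw": 0},
  {"linear": [0, 0, 0], "yaw": 0},
  {"linear": [0, 0, 0], "yaw": 0},
  {"linear": [0, 0, 0], "yaw": 0},
  {"linear": [0, 0, 0], "yaw": 0},
  {"linear": [0, 0, 0], "yaw": 0},
  {"linear": [0, 0, 0], "yaw": 0},
], claw=0)

```text
clock: 5.75
tcp_pos: [0.5533, 0.1093, 0.103]
tcp_rot: [0.698, 0.717, 0.0, 0.0]
wrist_force: [-0.6, 0.9, -0.3]
opening: 0.0909
gripper_force: 0.0
```

Run:
```python
from h import *
s,T=tool(); print(s['clock'],s['opening'],s['tcp_pos'],s['wrist_force'])
d=snap('side','e3'); P=pts(d,d['pose']); z=P[...,2]; m0=(abs(P[...,0]-.5535)<.13)&(P[...,1]>.06)&(P[...,1]<.16)&(d['depth']>0)
for a in np.arange(.09,.28,.01):
    q=P[m0&(z>=a)&(z<a+.01)]
    if len(q): print(a.round(2),len(q),'x',q[:,0].min().round(3),q[:,0].max().round(3),'fing L',np.round(np.sort(q[q[:,0]<.515][:,0])[[0,-1]],3) if (q[:,0]<.515).any() else '', 'y',np.percentile(q[:,1],[2,50]).round(3))
d=snap('wrist','w5'); P=pts(d,T@d['mount']); b=np.zeros(z.shape,bool); b[180:285,295:365]=1; b&=(P[...,2]>.14)&(P[...,2]<.152)
q=P[b]; print('collar top',len(q),np.percentile(q,[1,50,99],axis=0).round(4).tolist())
d=snap('scene','s2'); P=pts(d,d['pose']); m0=(abs(P[...,0]-.5535)<.08)&(abs(P[...,1]-.11)<.04)&(abs(P[...,0]-.5535)>.03)&(P[...,2]>.05);q=P[m0];q=q[np.argsort(q[:,2])];print('scene low',q[:10].round(3).tolist())
```

```text
5.75 0.0908749441229813 [0.55332    0.10925314 0.10304065] [-0.62522388  0.88192592 -0.26178566]
0.09 19 x 0.529 0.569 fing L  y [0.092 0.154]
0.1 94 x 0.522 0.571 fing L  y [0.09  0.098]
0.11 77 x 0.52 0.58 fing L  y [0.089 0.103]
0.12 79 x 0.519 0.58 fing L  y [0.08  0.103]
0.13 197 x 0.521 0.578 fing L  y [0.078 0.111]
0.14 167 x 0.496 0.609 fing L [0.496 0.505] y [0.092 0.108]
0.15 63 x 0.492 0.612 fing L [0.492 0.507] y [0.095 0.1  ]
0.16 54 x 0.493 0.612 fing L [0.493 0.507] y [0.094 0.1  ]
0.17 58 x 0.491 0.613 fing L [0.491 0.506] y [0.096 0.099]
0.18 58 x 0.49 0.613 fing L [0.49  0.506] y [0.094 0.099]
0.19 62 x 0.49 0.613 fing L [0.49  0.507] y [0.094 0.099]
0.2 70 x 0.489 0.616 fing L [0.489 0.506] y [0.094 0.1  ]
0.21 55 x 0.488 0.616 fing L [0.488 0.504] y [0.095 0.099]
0.22 17 x 0.467 0.637 fing L [0.467 0.481] y [0.071 0.084]
0.23 177 x 0.467 0.639 fing L [0.467 0.508] y [0.068 0.074]
0.24 309 x 0.467 0.639 fing L [0.467 0.515] y [0.069 0.076]
0.25 299 x 0.461 0.644 fing L [0.461 0.515] y [0.069 0.085]
0.26 662 x 0.458 0.647 fing L [0.458 0.515] y [0.069 0.086]
0.27 370 x 0.459 0.646 fing L [0.459 0.514] y [0.072 0.089]
0.28 131 x 0.511 0.569 fing L [0.511 0.515] y [0.083 0.089]
collar top 3108 [[0.5382, 0.0966, 0.1402], [0.5537, 0.1103, 0.1445], [0.5694, 0.1221, 0.147]]
scene low [[0.507, 0.106, 0.143], [0.507, 0.108, 0.144], [0.506, 0.112, 0.144], [0.505, 0.103, 0.145], [0.509, 0.104, 0.145], [0.509, 0.101, 0.145], [0.505, 0.108, 0.146], [0.506, 0.105, 0.146], [0.507, 0.101, 0.146], [0.509, 0.11, 0.146]]
```

The side, scene and wrist views agree: with the reported TCP at z=0.103, the real tips are at about 0.142, and the body's underside at 0.225. I'll use that 39 mm offset from here. The collar hasn't moved.

Emit:
play_rows([
  {"linear": [0, 0, 0.02], "yaw": 0},
  {"linear": [0, 0, 0.02], "yaw": 0},
  {"linear": [0, 0, 0], "yaw": 0},
])

```text
clock: 6.28
tcp_pos: [0.5525, 0.1091, 0.062]
tcp_rot: [0.698, 0.717, -0.001, -0.001]
wrist_force: [-0.4, 0.9, 0.1]
opening: 0.0932
gripper_force: 0.0
```

Emit:
play_rows([
  {"linear": [0, 0, 0], "yaw": 0},
  {"linear": [0, 0, 0], "yaw": 0},
  {"linear": [0, 0, 0], "yaw": 0},
  {"linear": [0, 0, 0], "yaw": 0},
  {"linear": [0, 0, 0], "yaw": 0},
  {"linear": [0, 0, 0], "yaw": 0},
  {"linear": [0, 0, 0], "yaw": 0},
  {"linear": [0, 0, 0], "yaw": 0},
], claw=255, newtons=20)

```text
clock: 7.28
tcp_pos: [0.5534, 0.1093, 0.0631]
tcp_rot: [0.698, 0.717, 0.0, 0.0]
wrist_force: [-0.3, 0.6, 1.6]
opening: 0.0498
gripper_force: 20.0
```

Emit:
play_rows([
  {"linear": [0, 0, -0.008], "yaw": 0},
  {"linear": [-0.01, 0, 0], "yaw": 0},
  {"linear": [-0.02, 0, 0], "yaw": 0},
  {"linear": [-0.025, 0, 0], "yaw": 0},
  {"linear": [-0.025, 0, 0], "yaw": 0},
  {"linear": [0, 0, 0], "yaw": 0},
])

```text
clock: 8.02
tcp_pos: [0.5553, 0.027, 0.0709]
tcp_rot: [0.699, 0.716, -0.0, -0.0]
wrist_force: [0.2, -0.4, -0.8]
opening: 0.0502
gripper_force: 20.0
```

Emit:
play_rows([
  {"linear": [0, 0, -0.04], "yaw": 0},
  {"linear": [0, 0, -0.045], "yaw": 0},
  {"linear": [-0.047, 0.003, 0], "yaw": 0},
  {"linear": [-0.047, 0.003, 0], "yaw": 0},
  {"linear": [-0.047, 0.003, 0], "yaw": 0},
  {"linear": [-0.047, 0.003, 0], "yaw": 0},
  {"linear": [-0.047, 0.003, 0], "yaw": 0},
  {"linear": [-0.047, 0.004, 0], "yaw": 0},
  {"linear": [-0.047, 0.004, 0], "yaw": 0},
  {"linear": [-0.047, 0.004, 0], "yaw": 0},
])

```text
clock: 9.28
tcp_pos: [0.5925, -0.3472, 0.1558]
tcp_rot: [0.698, 0.717, 0.0, -0.0]
wrist_force: [-0.1, 1.0, -0.5]
opening: 0.05
gripper_force: 20.0
```

Emit:
play_rows([
  {"linear": [0, 0, 0], "yaw": 8.5},
  {"linear": [0, 0, 0], "yaw": 8.5},
  {"linear": [0, 0, 0], "yaw": 0},
  {"linear": [0, 0, 0], "yaw": 0},
])

```text
clock: 9.78
tcp_pos: [0.5926, -0.3456, 0.156]
tcp_rot: [0.795, 0.607, -0.0, -0.0]
wrist_force: [-0.0, -0.5, -0.0]
opening: 0.0499
gripper_force: 20.0
```

Run:
```python
from h import *
s,T=tool(); print(s['clock'],s['opening'],T.round(4).tolist())
d=snap('scene','s3'); P=pts(d,d['pose'])
e=snap('side','e4'); a=np.hstack([cv2.resize(d['color'],(400,250)),cv2.resize(e['color'],(400,250))]); cv2.imwrite('pics/m3.png',a)
```

```text
9.775 0.0498924974950954 [[0.2632, 0.9647, -0.0001, 0.5926], [0.9647, -0.2632, 0.0001, -0.3456], [0.0001, -0.0002, -1.0, 0.156], [0.0, 0.0, 0.0, 1.0]]
```

View pics/m3.png

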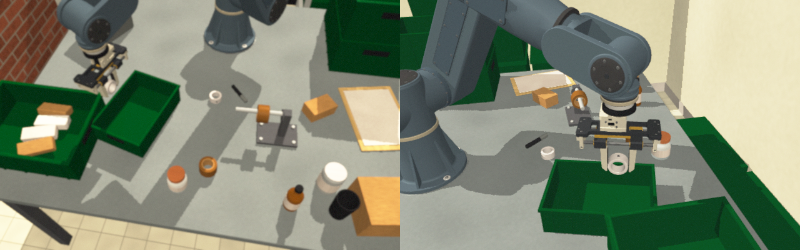

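The collar is held over the crate, and the bar carries only the roll. I'll lower the collar almost to the floor and release it.

Emit:
play_rows([
  {"linear": [0, 0, 0.045], "yaw": 0},
  {"linear": [0, 0, 0.045], "yaw": 0},
  {"linear": [0, 0, 0.045], "yaw": 0},
  {"linear": [0, 0, 0.03], "yaw": 0},
  {"linear": [0, 0, 0.014], "yaw": 0},
  {"linear": [0, 0, 0], "yaw": 0},
  {"linear": [0, 0, 0], "yaw": 0},
])

```text
clock: 10.75
tcp_pos: [0.5934, -0.3464, -0.0214]
tcp_rot: [0.796, 0.606, 0.0, 0.001]
wrist_force: [0.2, 0.2, -0.9]
opening: 0.0503
gripper_force: 20.0
```

Emit:
play_rows([
  {"linear": [0, 0, 0], "yaw": 0},
  {"linear": [0, 0, 0], "yaw": 0},
  {"linear": [0, 0, 0], "yaw": 0},
  {"linear": [0, 0, 0], "yaw": 0},
  {"linear": [0, 0, 0], "yaw": 0},
  {"linear": [0, 0, 0], "yaw": 0},
], claw=80)

```text
clock: 11.5
tcp_pos: [0.5926, -0.3459, -0.023]
tcp_rot: [0.796, 0.606, -0.0, 0.0]
wrist_force: [0.4, 0.5, 0.8]
opening: 0.0638
gripper_force: 0.0
```

Emit:
play_rows([
  {"linear": [0, 0, -0.03], "yaw": 0},
  {"linear": [0, 0, -0.05], "yaw": 0},
  {"linear": [0, 0, -0.06], "yaw": 0},
  {"linear": [0, 0, -0.06], "yaw": 0},
  {"linear": [0, 0, -0.06], "yaw": -8.5},
  {"linear": [0, 0, -0.06], "yaw": -8.5},
], claw=0)

```text
clock: 12.25
tcp_pos: [0.5923, -0.3457, 0.2992]
tcp_rot: [0.696, 0.718, 0.0, 0.0]
wrist_force: [0.7, 0.1, 0.0]
opening: 0.0931
gripper_force: 0.0
```

Run:
```python
from h import *
s,T=tool(); print(s['clock'],s['opening'],T.round(4).tolist())
for n,f in(('scene','s4'),('side','e5')):
    d=snap(n,f); P=pts(d,d['pose']); hsv=cv2.cvtColor(d['color'],cv2.COLOR_BGR2HSV)
    dx=P[...,0]-.557; dy=P[...,1]+.292; cx=dx*.964-dy*.266; cy=dx*.266+dy*.964
    m=(abs(cx)<.14)&(abs(cy)<.09)&(P[...,2]<.085)&(hsv[...,1]<90)&(d['depth']>0)
    q=np.stack([cx,cy,P[...,2]],-1)[m]; print(n,len(q),np.percentile(q,[2,50,98],axis=0).round(3).tolist())
d=dict(np.load('s4.npz'));P=pts(d,d['pose']);hsv=cv2.cvtColor(d['color'],cv2.COLOR_BGR2HSV)
m=np.zeros(hsv.shape[:2],bool);m[150:215,380:450]=1;m&=(hsv[...,1]>120)&(hsv[...,0]<20)&(P[...,2]>.08);print('roll',np.percentile(P[m],[2,50,98],axis=0).round(3).tolist())
cv2.imwrite('pics/m4.png',np.hstack([cv2.imread('pics/s4.png')[90:290,130:430],cv2.imread('pics/e5.png')[200:400,200:440]]))
```

```text
12.25 0.09306952493591134 [[-0.0317, 0.9995, 0.0002, 0.5923], [0.9995, 0.0317, -0.0001, -0.3457], [-0.0001, 0.0002, -1.0, 0.2992], [0.0, 0.0, 0.0, 1.0]]
scene 432 [[0.006, -0.089, 0.002], [0.049, -0.041, 0.033], [0.074, -0.03, 0.055]]
side 242 [[0.026, -0.054, 0.005], [0.046, -0.041, 0.052], [0.069, 0.012, 0.056]]
roll [[0.537, 0.159, 0.114], [0.571, 0.178, 0.144], [0.585, 0.196, 0.153]]
```

View pics/m4.png

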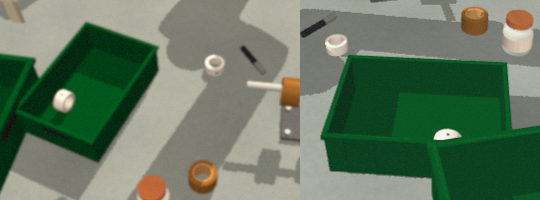

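The collar lies in the crate at (63,100) in the crop, and the roll is still on the bar. Next is the roll.

Emit:
play_rows([
  {"linear": [0.0525, -0.0025, 0], "yaw": 0},
  {"linear": [0.0525, -0.0025, 0], "yaw": 0},
  {"linear": [0.0525, -0.0025, 0], "yaw": 0},
  {"linear": [0.0525, -0.0025, 0], "yaw": 0},
  {"linear": [0.0525, -0.0025, 0], "yaw": 0},
  {"linear": [0.0525, -0.0025, 0], "yaw": 0},
  {"linear": [0.0525, -0.0025, 0], "yaw": 0},
  {"linear": [0.0525, -0.0025, 0], "yaw": 0},
  {"linear": [0.0525, -0.0025, 0], "yaw": 0},
  {"linear": [0.0525, -0.0025, 0], "yaw": 0},
])

```text
clock: 13.6
tcp_pos: [0.553, 0.1799, 0.2967]
tcp_rot: [0.698, 0.716, -0.0, -0.0]
wrist_force: [0.2, 0.4, 0.5]
opening: 0.0929
gripper_force: 0.0
```

Emit:
play_rows([
  {"linear": [0, 0, 0], "yaw": 0},
  {"linear": [0, 0, 0.04], "yaw": 0},
  {"linear": [0, 0, 0.05], "yaw": 0},
  {"linear": [0, 0, 0], "yaw": 0},
])

```text
clock: 14.1
tcp_pos: [0.5517, 0.1769, 0.2041]
tcp_rot: [0.698, 0.716, -0.003, -0.002]
wrist_force: [-0.0, -0.2, 0.4]
opening: 0.0931
gripper_force: 0.0
```

Run:
```python
from h import *
s,T=tool(); print(s['clock'],T[:3,3].round(4),T[:3,0].round(4))
d=snap('wrist','w6'); P=pts(d,T@d['mount']); b=np.zeros(P.shape[:2],bool); b[60:290,260:390]=1
hsv=cv2.cvtColor(d['color'],cv2.COLOR_BGR2HSV)
q=P[b&(P[...,2]>.115)&(P[...,2]<.16)&(hsv[...,1]>120)&(hsv[...,0]<20)]; print(len(q),np.percentile(q,[1,50,99],axis=0).round(4).tolist())
q=P[b&(P[...,2]>.1475)&(P[...,2]<.16)]; print(len(q),np.percentile(q,[1,50,99],axis=0).round(4).tolist())
```

```text
14.1 [0.5517 0.1769 0.2041] [-0.0258  0.9997 -0.0015]
3931 [[0.5219, 0.1609, 0.1233], [0.5513, 0.182, 0.147], [0.5804, 0.2, 0.1518]]
1857 [[0.5365, 0.1603, 0.1476], [0.5509, 0.18, 0.1499], [0.5658, 0.199, 0.1521]]
```

Emit:
play_rows([
  {"linear": [0, 0, 0.045], "yaw": 0},
  {"linear": [0, 0, 0.045], "yaw": 0},
  {"linear": [0, 0, 0.035], "yaw": 0},
  {"linear": [0, 0, 0.018], "yaw": 0},
  {"linear": [0, 0, 0], "yaw": 0},
  {"linear": [0, 0, 0], "yaw": 0},
])

```text
clock: 14.9
tcp_pos: [0.5547, 0.1785, 0.0659]
tcp_rot: [0.698, 0.717, 0.001, 0.001]
wrist_force: [0.5, -0.0, -0.3]
opening: 0.093
gripper_force: 0.0
```

Emit:
play_rows([
  {"linear": [0, 0, 0], "yaw": 0},
  {"linear": [0, 0, 0], "yaw": 0},
  {"linear": [0, 0, 0], "yaw": 0},
  {"linear": [0, 0, 0], "yaw": 0},
  {"linear": [0, 0, 0], "yaw": 0},
  {"linear": [0, 0, 0], "yaw": 0},
  {"linear": [0, 0, 0], "yaw": 0},
], claw=255, newtons=20)

```text
clock: 15.78
tcp_pos: [0.5535, 0.1783, 0.0642]
tcp_rot: [0.698, 0.717, 0.0, 0.0]
wrist_force: [-1.6, -0.8, 2.4]
opening: 0.0644
gripper_force: 20.0
```

Emit:
play_rows([
  {"linear": [0, 0, -0.01], "yaw": 0},
  {"linear": [-0.01, 0, 0], "yaw": 0},
  {"linear": [-0.02, 0, 0], "yaw": 0},
  {"linear": [-0.03, 0, 0], "yaw": 0},
  {"linear": [-0.03, 0, 0], "yaw": 0},
  {"linear": [-0.03, 0, 0], "yaw": 0},
  {"linear": [-0.03, 0, 0], "yaw": 0},
  {"linear": [0, 0, 0], "yaw": 0},
])

```text
clock: 16.77
tcp_pos: [0.5572, 0.0257, 0.0738]
tcp_rot: [0.699, 0.716, -0.0, -0.0]
wrist_force: [0.1, 0.8, -0.9]
opening: 0.0641
gripper_force: 20.0
```

Emit:
play_rows([
  {"linear": [0, 0, -0.045], "yaw": 0},
  {"linear": [0, 0, -0.045], "yaw": 0},
  {"linear": [-0.0445, -0.0075, 0], "yaw": 0},
  {"linear": [-0.0445, -0.0075, 0], "yaw": 0},
  {"linear": [-0.0445, -0.0075, 0], "yaw": 0},
  {"linear": [-0.0445, -0.0075, 0], "yaw": 0},
  {"linear": [-0.0445, -0.0075, 0], "yaw": 0},
  {"linear": [-0.0445, -0.0075, 0], "yaw": 0},
  {"linear": [0, 0, 0], "yaw": 8.5},
  {"linear": [0, 0, 0], "yaw": 8.5},
])

```text
clock: 18.02
tcp_pos: [0.5192, -0.2402, 0.1637]
tcp_rot: [0.798, 0.603, -0.0, -0.0]
wrist_force: [0.7, -0.4, -1.7]
opening: 0.0647
gripper_force: 20.0
```

Emit:
play_rows([
  {"linear": [0, 0, 0], "yaw": 0},
  {"linear": [0, 0, 0], "yaw": 0},
])

```text
clock: 18.27
tcp_pos: [0.5196, -0.2396, 0.164]
tcp_rot: [0.795, 0.607, -0.0, -0.0]
wrist_force: [-0.1, -0.4, -1.8]
opening: 0.0646
gripper_force: 20.0
```

Emit:
play_rows([
  {"linear": [0, 0, 0.045], "yaw": 0},
  {"linear": [0, 0, 0.045], "yaw": 0},
  {"linear": [0, 0, 0.045], "yaw": 0},
  {"linear": [0, 0, 0.03], "yaw": 0},
  {"linear": [0, 0, 0.014], "yaw": 0},
  {"linear": [0, 0, 0], "yaw": 0},
  {"linear": [0, 0, 0], "yaw": 0},
])

```text
clock: 19.15
tcp_pos: [0.5205, -0.2402, -0.0137]
tcp_rot: [0.796, 0.606, 0.0, 0.001]
wrist_force: [0.9, 0.0, -0.6]
opening: 0.0641
gripper_force: 20.0
```

Emit:
play_rows([
  {"linear": [0, 0, 0], "yaw": 0},
  {"linear": [0, 0, 0], "yaw": 0},
  {"linear": [0, 0, 0], "yaw": 0},
  {"linear": [0, 0, 0], "yaw": 0},
  {"linear": [0, 0, 0], "yaw": 0},
  {"linear": [0, 0, 0], "yaw": 0},
], claw=35)

```text
clock: 19.9
tcp_pos: [0.5197, -0.2398, -0.015]
tcp_rot: [0.796, 0.606, -0.0, -0.0]
wrist_force: [-0.4, 0.7, -0.9]
opening: 0.0802
gripper_force: 0.0
```

Emit:
play_rows([
  {"linear": [0, 0, -0.03], "yaw": 0},
  {"linear": [0, 0, -0.05], "yaw": 0},
  {"linear": [0, 0, -0.06], "yaw": 0},
  {"linear": [0, 0, -0.06], "yaw": 0},
  {"linear": [0, 0, -0.06], "yaw": 0},
  {"linear": [0.06, 0, -0.02], "yaw": 0},
  {"linear": [0.06, 0, 0], "yaw": 0},
  {"linear": [0.06, 0, 0], "yaw": 0},
  {"linear": [0, 0, 0], "yaw": 0},
  {"linear": [0, 0, 0], "yaw": 0},
])

```text
clock: 21.15
tcp_pos: [0.5673, -0.0673, 0.2647]
tcp_rot: [0.796, 0.606, -0.0, 0.0]
wrist_force: [0.2, 0.1, 0.5]
opening: 0.0799
gripper_force: 0.0
```

Run:
```python
from h import *
s,T=tool(); print(s['clock'],s['qvel'].round(3))
d=snap('scene','s5'); e=snap('side','e6')
cv2.imwrite('pics/m5.png',np.hstack([d['color'][90:290,130:470],e['color'][200:400,200:440]]))
```

```text
21.15 [-0.026  0.     0.003  0.001 -0.     0.001]
```

View pics/m5.png

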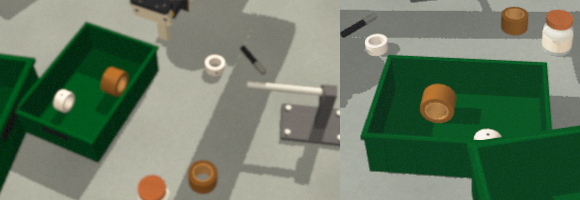

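The collar at (63,100) and the roll at (115,81) both lie in the crate. The bar is bare, the spares are untouched and the gripper is clear.

```bash
python3 -c "
from cell import job
print(job.close_job())"
```

```text
the job is handed in; nothing more can be done
None
```

The job is handed in: the collar, then the roll, were slid off the bar and now lie in the green crate, with the spares untouched, at about 21 s on the robot's clock; the first grip on the collar missed (fingertips about 39 mm short of the reported TCP) and was redone, and no verdict came back.

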